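# Reset the tripped breaker under a push-latch lid

## Task

The bench's battery power box has tripped. Press its sprung lid with a fingertip so that the push latch lets go and the lid pops open, push the orange breaker toggle inside across to its green side, and press the lid down again until it latches shut. Only press and push: do not lift the box or shove it out of its place, and leave the things around it where they stand.

Things in the scene. Friction and masses are not known exactly. Their poses are not given: they have to be found in the camera images.
- power_box: Grey box with black rubber corners, 102 (x) x 196 (y) x 70 mm high, 2.2 kg, loose on rubber feet. Origin: centre of its underside. Its -x side, with two USB ports and charge lights, faces the robot at yaw 0; a round mains socket is let into its top near the +y end, the lid covers the rest of the top.
- opening (a point): Centre of the opening under the lid, at rim height, 70 mm above the desk, axes as the box: 68 mm in x, 116 mm in y. In it, against the -x wall, stands a black latch housing 48 mm wide (y), 18 mm deep (x), up to 5 mm below the rim; the white breaker fills the middle.
- breaker_nose (a point): Centre of the top of the white breaker's nose, 46 mm above the desk; the nose is 36 (x) x 46 (y) mm with a red stripe at its -y end and a green one at its +y end; the shoulders beyond are 37 mm above the desk. The toggle's pivot lies 6 mm under this point.
- lid_hinge (a point): Centre of the lid's hinge line, fixed in the box at (38, -28, 72) mm of the box frame; axes as the box; the hinge line runs along y.
- lid (a joint): Angle (rad) of the black lid on its hinge: 0 = latched shut, 1.9 = open, leaning a little back past upright, -0.12 = hard stop when pressed in. Sprung and damped. From latched, press to -0.10 or the stop and let go: it swings up by itself in 1.5 s. From open, swing it down and press to -0.10 or the stop, then let go: it stays at 0; pressed less, it springs up again.
- lid_press (a point): Point on the lid's outer face among three white finger ridges, where it is pressed: centre line, 46.5 mm from the hinge line, 78 mm above the desk when latched (8 mm above the rim), z axis out of the face. Pressing in takes 4 to 6 N over 5.5 mm (more when fast), then comes the stop; swinging the lid down takes 2 to 3 N.
- lid_edge (a point): Middle of the lid's free edge, 62 mm from the hinge line. The lid is 112 mm wide and 8 mm thick: 2 mm below to 6 mm above the hinge line when shut. A black striker stands 24 mm out of its inner face, 5 mm from this edge.
- breaker (a joint): Tilt of the orange breaker toggle: 0 = off, leaning 0.35 rad to the box's -y (red side), 0.7 = on, leaning as much to its +y (green side). Over-centre: it resists with up to 2 N at the tip (3 to 4 N half-way down) and snaps over by itself past 0.35.
- toggle_tip (a point): Top of the orange toggle, 20 mm wide in x, 7 mm thick in y, 26 mm long from its pivot, standing 18 mm out of the breaker's nose; when off it is 64 mm above the desk and 9 mm to the -y side of the pivot.
- flux_jar: Jar with orange cap, 52 mm wide, 68 mm tall, standing in front of the box; origin under its centre.
- yellow_jar: Small yellow jar, 37 mm wide, 39 mm tall, in front of the box; origin under its centre.
- dropper_black: Black dropper bottle, 27 mm wide, 86 mm tall, standing at the box's -y end; origin under its centre.
- syringe: Orange paste syringe standing on its flange, 25 mm wide, 88 mm tall, behind the box; origin under its centre.
- wash_bottle: Squeeze bottle with blue spout, 54 mm wide, 128 mm tall, behind the box; origin under its centre.

How it is judged:
By the outcome, as a careful person would: the job done as asked, in the order asked, and still so for the second after the job is handed in, with the robot touching nothing.
It also fails if it takes over 67 s, if anything falls off the work surface, if the arm or the gripper's body presses on something with over 40 N, if the wrist force passes 120 N, or if a joint passes its speed limit or range.

## Robot

A 6-joint arm with a two-finger parallel gripper is mounted at the origin on the work surface; the furniture and walls round the work are solid. World frame = base frame: x ahead of the robot, y to its left, z up, the work surface at z = 0. Lengths are in m, angles in rad, forces in N, time in s.
With the tool pointing down it reaches from about 0.3 to 0.825 m from the base axis. Payload 5.4 kg.
Tool frame: the origin (TCP) lies on the front face of the gripper's body, between the roots of the fingers; the fingertips stand 88 mm ahead of it and the grasp point (between the pads) lies 69 mm ahead of it; z points along the fingers, y is the line along which they close (so a half turn about z gives the same grasp; the last joint's range is limited). The gripper opens to 92 mm and grips with 3 to 60 N. Pads are 20 mm wide; open, the fingers measure 128 mm over their backs; the gripper's body (75 mm by 189 mm) begins 69 mm behind the grasp point.
Start: joints at [0.944, 0.158, 1.597, -0, 1.386, -0.21], TCP at [0.233, 0.526, 0.303] pointing down, gripper open.
Joint ranges: [-2.91, 2.91], [-0.94, 2.29], [0.18, 2.7], [-1.29, 4.43], [0.17, 2.64], [-3, 3]. Speed limits (rad/s): [2.57, 2.57, 3.14, 3.14, 3.14, 3.14].

## Interface

Orientations are given as a unit quaternion [w, x, y, z].
In Python, from cell import * gives the robot as it stands.
- The arm moves only by the shell command python3 -m jog 'ROWS' [FORCE]. ROWS is JSON, a list of rows, each an object with "dp": the shift along the tool's x, y, z in cm, a list of three; "turn": the turn about the tool's z in degrees; "grip": the finger opening in cm, from 0 to 9.19. In form: [{"dp": [dx, dy, dz], "turn": turn, "grip": grip}, ...]. A call has 1 to 5 rows; each row is the pose to reach, as a shift and turn from the pose commanded when the call began, along the tool's axes at that moment; what a row does not reach only later rows make up. A row lasts 1/12 s, in which the tool goes at most 41.7 mm and 7.16 degrees, less where a joint would pass 70% of its speed; a pose out of reach is approached as far as the arm can. A call with a gripper value outside its range is refused whole. The fingers move at their own pace and stop on an object; FORCE is the grip in N (left out, the last holds). Time passes only in rows, so rows that repeat a pose let the fingers close. It gives the time, the measured TCP pose, the force, the opening and the grip force at its end, in the units of the state.
- get_state(): the state, without advancing time (a new reading comes with each control period).
- get_image(name): name is "scene" or "side" or "wrist"; returns a dict with "img" (384x512x3 uint8, red, green, blue), "intrinsics" (3x3 intrinsics, pixels), "extrinsics" (4x4, takes a point from camera to world coordinates). Camera axes: x right, y down, z forward; pixel columns grow to the right and rows downward; lengths in m; the calibration is good to about 2 mm. The wrist camera is an equidistant fisheye: a pixel r from the principal point sees the ray r / f radians off the axis. A picture is of the moment at which its call begins. There is no depth.
- hand_in(): hands the job in; it is judged then, once.
The state is a dict: "clock": time; "q": joint angles; "qd": joint speeds; "effort": joint torques, N m; "position": TCP position; "tool_rot": TCP orientation; "contact_force": force on the tool from outside, world axes, zero at the start; "ft_torque": the same for the moment, N m; "gripper_width": finger opening in m; "grip_force": force on a finger pad.
Only numpy, scipy, OpenCV 4.12 (cv2) and the standard library are available. Lean on these libraries where they do the work, as an engineer would, in place of code of your own. Each camera call takes 0.05 s, during which the arm holds its last target. There are 200 camera calls.

## Working session

There is one attempt and no reset: what is moved stays moved. The work goes in short steps, Python scripts to look and compute and a shell command to move; the robot and the scene stay as the last step left them, time stands still between calls to the robot, and variables do not carry over. Pictures are saved under pics/ and viewed, at most 10 in all, crops included, and the job is handed in when it is done.

```bash
mkdir -p pics
python3 - <<'E'
from cell import *
import cv2,numpy as np
s=get_state();print(s)
for n in ["scene","side","wrist"]:
    d=get_image(n);cv2.imwrite(f"pics/{n}0.png",d["img"][:,:,::-1]);print(n,np.round(d["intrinsics"],1).tolist(),np.round(d["extrinsics"],3).tolist())
a=[cv2.imread(f"pics/{n}0.png") for n in ["scene","side"]]
E
```

```text
{'clock': 0.0, 'q': array([ 9.43887052e-01,  1.59052194e-01,  1.59821236e+00, -1.36850094e-05,
        1.38615844e+00, -2.10095518e-01]), 'qd': array([ 1.06057123e-03,  5.36592809e-05, -7.02618031e-04, -1.98125578e-04,
        7.27889855e-04, -2.08993648e-03]), 'effort': array([-1.09033226e-03, -3.85567296e+01, -3.22105050e+01,  6.99595059e-02,
        3.80503235e-02, -1.07150443e-04]), 'position': array([0.23253756, 0.5253882 , 0.30172694]), 'tool_rot': array([-3.65772506e-04,  2.06900192e-01,  9.78361627e-01, -8.38920072e-04]), 'contact_force': array([ 0.04482221,  0.01019539, -0.15535441]), 'ft_torque': array([-0.03330152,  0.03735538,  0.0241261 ]), 'grip_force': 0.0, 'gripper_width': 0.09196629879097128}
scene [[413.1, 0.0, 265.9], [0.0, 413.1, 190.8], [0.0, 0.0, 1.0]] [[0.525, -0.648, 0.551, 0.097], [-0.851, -0.391, 0.351, -0.512], [-0.012, -0.653, -0.757, 0.712], [0.0, 0.0, 0.0, 1.0]]
side [[424.0, 0.0, 254.0], [0.0, 424.0, 189.0], [0.0, 0.0, 1.0]] [[0.977, -0.081, 0.196, 0.375], [-0.211, -0.439, 0.873, -0.929], [0.015, -0.895, -0.446, 0.451], [0.0, 0.0, 0.0, 1.0]]
wrist [[297.3, 0.0, 252.8], [0.0, 297.3, 188.6], [0.0, 0.0, 1.0]] [[0.405, 0.876, 0.262, 0.158], [0.914, -0.388, -0.118, 0.558], [-0.002, 0.287, -0.958, 0.383], [0.0, 0.0, 0.0, 1.0]]
```

View pics/scene0.png

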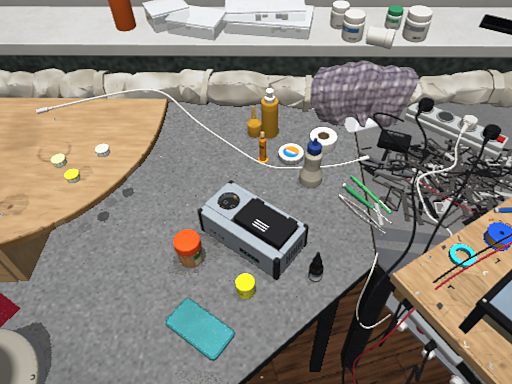

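View pics/side0.png

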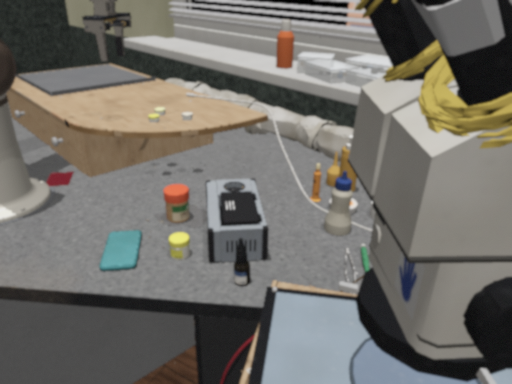

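The scene view shows the grey box at about (253,228): socket at (229,201), black lid at (267,222), white ridges at (260,225). The flux jar is at (187,248), the yellow jar at (245,286), the black dropper at (316,267), and the syringe and wash bottle are behind the box at (262,148) and (311,163). The side view shows the same: lid at (240,208), dropper at (241,265).

```bash
cat > h.py <<'E'
from cell import *
import cv2,numpy as np
from scipy.spatial.transform import Rotation as R
def ray(d,u,v):
    K=d["intrinsics"];E=d["extrinsics"];r=E[:3,:3]@np.linalg.solve(K,[u,v,1.]);return E[:3,3],r
def onz(d,u,v,z):
    o,r=ray(d,u,v);return o+r*(z-o[2])/r[2]
def proj(d,P):
    E=d["extrinsics"];c=E[:3,:3].T@(np.asarray(P)-E[:3,3]);p=d["intrinsics"]@c;return p[:2]/p[2]
def tri(prs):
    A=np.zeros((3,3));b=np.zeros(3)
    for d,u,v in prs:
        o,r=ray(d,u,v);r=r/np.linalg.norm(r);M=np.eye(3)-np.outer(r,r);A+=M;b+=M@o
    return np.linalg.solve(A,b)
def blobs(m,amin=8):
    n,l,st,c=cv2.connectedComponentsWithStats(m.astype(np.uint8));return [(st[i,4],c[i].round(1),st[i,:4],l==i) for i in range(1,n) if st[i,4]>=amin]
E
python3 - <<'E'
from h import *
d=get_image("scene");s=get_image("side")
for n,D,(x0,y0,x1,y1),w in [("scene",d,(190,175,320,285),(205,180,312,270)),("side",s,(150,165,280,290),(200,175,270,260))]:
    im=D["img"].astype(int);sub=np.zeros(im.shape[:2],bool);sub[w[1]:w[3],w[0]:w[2]]=1
    for nm,m in [("white",im.min(2)>190),("black",im.max(2)<60)]:
        for a,c,st,M in blobs(m&sub):
            cs,_=cv2.findContours(M.astype(np.uint8),0,2);r=cv2.minAreaRect(cs[0]);print(n,nm,a,c,st,np.round(cv2.boxPoints(r),1).tolist(),onz(D,*c,0.078).round(3))
    cv2.imwrite(f"pics/{n}_c.png",cv2.resize(D["img"][y0:y1,x0:x1,::-1],None,fx=4.5,fy=4.5,interpolation=cv2.INTER_CUBIC))
a=cv2.imread("pics/scene_c.png")[:,:];b=cv2.imread("pics/side_c.png");h=440
cv2.imwrite("pics/crop.png",np.hstack([cv2.resize(a,(400,int(400*110/130))) if 0 else cv2.resize(a,(420,355)),cv2.resize(b[:, :],(369,355))]))
E
```

```text
scene white 460 [228.9 198.9] [206 184  51  35] [[205.8000030517578, 202.8000030517578], [236.39999389648438, 174.6999969482422], [256.0, 196.0], [225.39999389648438, 224.10000610351562]] [ 0.502 -0.166  0.078]
scene white 51 [276.8 209.4] [265 202  24  16] [[264.79998779296875, 203.3000030517578], [266.0, 201.39999389648438], [288.3999938964844, 215.3000030517578], [287.29998779296875, 217.1999969482422]] [ 0.528 -0.262  0.078]
scene white 677 [242.2 233.5] [205 206  77  52] [[200.89999389648438, 212.5], [205.5, 205.3000030517578], [281.8999938964844, 254.0], [277.3999938964844, 261.1000061035156]] [ 0.446 -0.236  0.078]
scene white 17 [261.9 222.7] [256 219  13   8] [[255.60000610351562, 219.60000610351562], [256.20001220703125, 218.6999969482422], [268.1000061035156, 225.89999389648438], [267.6000061035156, 226.6999969482422]] [ 0.486 -0.254  0.078]
scene white 16 [259.7 224.6] [254 221  13   8] [[253.60000610351562, 221.60000610351562], [254.1999969482422, 220.6999969482422], [266.1000061035156, 227.89999389648438], [265.6000061035156, 228.6999969482422]] [ 0.48  -0.253  0.078]
s
[... 1754 characters left out ...]
 [311.0, 263.0], [311.0, 269.0], [309.0, 269.0]] [ 0.45  -0.376  0.078]
side black 956 [239.4 209. ] [221 189  40  36] [[219.60000610351562, 189.8000030517578], [258.5, 187.89999389648438], [260.20001220703125, 222.60000610351562], [221.3000030517578, 224.39999389648438]] [ 0.495 -0.274  0.078]
side black 139 [264.4 244.4] [262 227   6  33] [[262.0, 259.0], [262.0, 227.0], [267.0, 227.0], [267.0, 259.0]] [ 0.513 -0.392  0.078]
side black 148 [210.7 244.7] [208 230   6  30] [[208.0, 230.0], [213.0, 230.0], [213.0, 259.0], [208.0, 259.0]] [ 0.431 -0.377  0.078]
side black 184 [240.6 250.6] [236 239  11  21] [[236.0, 239.0], [246.0, 239.0], [246.0, 259.0], [236.0, 259.0]] [ 0.474 -0.402  0.078]
```

View pics/crop.png

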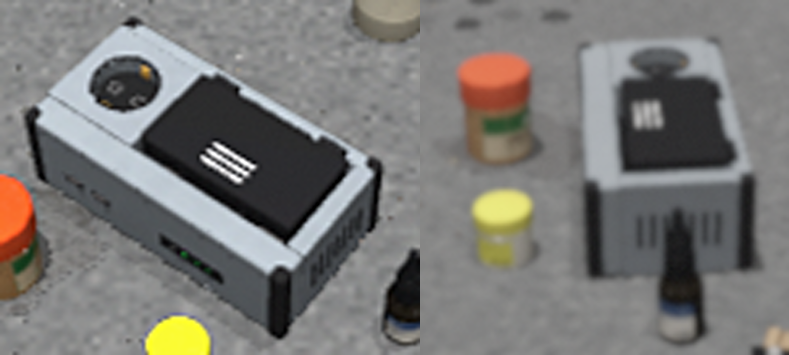

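Run:
```python
from h import *
d=get_image("scene");s=get_image("side")
# yaw from ridges: regress each
im=d["img"].astype(int)
pts=[]
for a,c,st,M in blobs(im.min(2)>190,10):
    if a<25 and abs(c-[260,225]).max()<8:
        v,u=np.nonzero(M);w=np.array([onz(d,x,y,.079)[:2] for x,y in zip(u,v)]);q=np.linalg.svd(w-w.mean(0))[2][0];pts.append(w.mean(0));print("ridge",w.mean(0).round(4),np.degrees(np.arctan2(*(q*np.sign(q[1])*[-1,1]))).round(1))
# long edge (-x, lid) : black mask lower-left boundary
M=[b for b in blobs(im.max(2)<60,1000) if abs(b[1]-[265,223]).max()<6][0][3]
e=np.array([(u,np.nonzero(M[:,u])[0].max()) for u in range(238,276)])
w=np.array([onz(d,x,y+.5,.071)[:2] for x,y in e]);q=np.linalg.svd(w-w.mean(0))[2][0];q*=np.sign(q[1]);print("edge",np.degrees(np.arctan2(-q[0],q[1])),w[0],w[-1])
# side white
g=s["img"].astype(int);sub=np.zeros(g.shape[:2],bool);sub[196:222,222:242]=1
for a,c,st,M in blobs((g.min(2)>110)&sub,4):print("side",a,c,st)
P=np.mean(pts,0);print(P,"proj in side",proj(s,[*P,.079]))
# objects
for n,D,(u,v),z in [("flux",d,(187,237),.068),("yellow",d,(245,281),.039),("dropper",d,(317.5,254),.086),("wash",d,(314,140),.128),("wash base",d,(311,183),0),("syr",d,(262,134),.088),("syr base",d,(262,160),0),("wash s",s,(343,175),.128),("drop s",s,(242,240),.086)]:
    print(n,onz(D,u,v,z).round(3))
```

```text
ridge [ 0.4851 -0.2541] -4.9
ridge [ 0.4792 -0.2529] -5.1
ridge [ 0.4732 -0.2528] -5.6
edge -5.755000352656449 [ 0.46273147 -0.21393073] [ 0.45482504 -0.30122173]
side 85 [229.6 205. ] [225 201  11   9]
[ 0.47915068 -0.2532432 ] proj in side [228.58438959 203.89518723]
flux [ 0.391 -0.147  0.068]
yellow [ 0.383 -0.281  0.039]
dropper [ 0.474 -0.377  0.086]
wash [ 0.692 -0.254  0.128]
wash base [ 0.689 -0.259  0.   ]
syr [ 0.69  -0.126  0.088]
syr base [ 0.694 -0.122  0.   ]
wash s [ 0.69  -0.271  0.128]
drop s [ 0.479 -0.385  0.086]
```

```bash
cat > where.py <<'E'
from h import *
import sys
s=get_state();q=s["tool_rot"];r=R.from_quat([q[1],q[2],q[3],q[0]]).as_matrix()
P=np.array([.480,-.254]);ex=np.array([np.cos(np.radians(-5.5)),np.sin(np.radians(-5.5))]);ey=np.array([-ex[1],ex[0]])
t=s["position"];v=t[:2]-P
print("t",round(s["clock"],2),"tip rel press, box axes mm",(1000*np.array([v@ex,v@ey])).round(1),"tip z",round(1000*(t[2]-.088),1),"F",s["contact_force"].round(1),"w",s["gripper_width"].round(4),"tooly deg",np.degrees(np.arctan2(r[1,1],r[0,1])).round(1),"dp to press xy",(100*(r.T@np.array([*(P-t[:2]),0]))).round(2))
E
python3 -m jog '[{"dp":[-4,-4,0],"turn":-6,"grip":0},{"dp":[-8,-8,0],"turn":-12,"grip":0},{"dp":[-10,-11,0],"turn":-18.4,"grip":0},{"dp":[-12,-14,0],"turn":-18.4,"grip":0},{"dp":[-15,-17,0],"turn":-18.4,"grip":0}]' 20; python3 where.py
```

```text
clock: 0.77
position: [0.2946, 0.3263, 0.3025]
tool_rot: [-0.0, 0.047, 0.999, -0.0]
contact_force: [0.9, 0.2, 0.2]
gripper_width: 0.061
grip_force: 0.0Traceback (most recent call last):
  File "where.py", line 6, in <module>
    print("t",round(s["clock"],2),"tip rel press, box axes mm",(1000*np.array([v@ex,v@ey])).round(1),"tip z",round(1000*(t[2]-.088),1),"F",s["contact_force"].round(1),"w",s["gripper_width"].round(4),"tooly deg",np.degrees(np.arctan2(r[1,1],r[0,1])).round(1),"dp to press xy",(100*(r.T@np.array([*(P-t[:2]),0]))).round(2))
                                                                                                                                                                           ^^^^^^^^^^^^^^^^^^^^^^^^
AttributeError: 'float' object has no attribute 'round'
```

```bash
sed -i 's/s\["gripper_width"\].round(4)/round(s["gripper_width"],4)/' where.py
python3 -m jog '[{"dp":[-1.5,-3.8,0],"turn":0,"grip":0},{"dp":[-3,-7.6,0],"turn":0,"grip":0},{"dp":[-4.5,-11.4,0],"turn":0,"grip":0},{"dp":[-6,-15.2,0],"turn":0,"grip":0},{"dp":[-7.5,-19,0],"turn":0,"grip":0}]' >/dev/null; python3 -m jog '[{"dp":[-1.5,-3.8,0],"turn":0,"grip":0},{"dp":[-3,-7.6,0],"turn":0,"grip":0},{"dp":[-4.5,-11.4,0],"turn":0,"grip":0},{"dp":[-6,-15.2,0],"turn":0,"grip":0},{"dp":[-7.5,-19,0],"turn":0,"grip":0}]'>/dev/null; python3 where.py
```

```text
t 1.6 tip rel press, box axes mm [-89.5 179.4] tip z 215.0 F [ 1.  -0.3  0.2] w 0.0007 tooly deg 84.5 dp to press xy [-8.960e+00 -1.794e+01  1.000e-02]
```

```bash
python3 -m jog '[{"dp":[-2,-3.6,0],"turn":0,"grip":0},{"dp":[-4,-7.2,0],"turn":0,"grip":0},{"dp":[-6,-10.8,1],"turn":0,"grip":0},{"dp":[-7.5,-14.4,3],"turn":0,"grip":0},{"dp":[-8.9,-17.6,5],"turn":0,"grip":0}]' >/dev/null; python3 -m jog '[{"dp":[0,0,3],"turn":0,"grip":0},{"dp":[0,0,6],"turn":0,"grip":0},{"dp":[0,0,6],"turn":0,"grip":0}]'>/dev/null; python3 where.py
python3 - <<'E'
from h import *
cv2.imwrite("pics/a.png",np.hstack([cv2.resize(get_image("scene")["img"][120:320,150:350],(400,400)),cv2.resize(get_image("side")["img"][120:300,160:340],(400,400))])[:,:,::-1])
E
```

```text
t 2.27 tip rel press, box axes mm [-4.3  8.2] tip z 99.0 F [-0.  1.  0.] w 0.0002 tooly deg 84.4 dp to press xy [-0.43 -0.82 -0.01]
```

View pics/a.png

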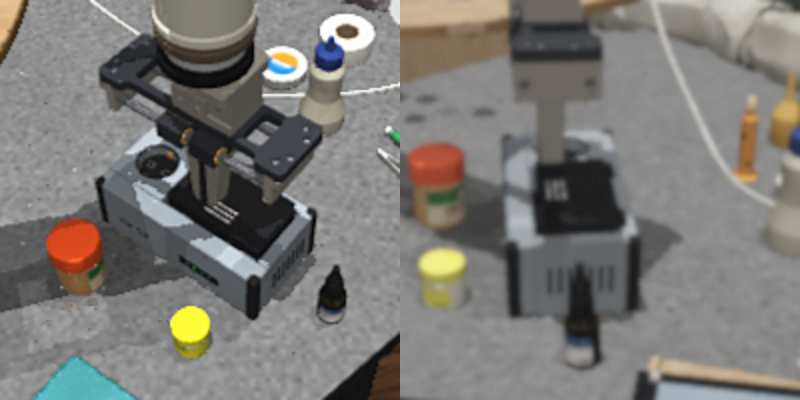

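The closed fingers stand right over the lid (left panel about (215,195)), a few mm from the ridges at (222,212), and everything else is undisturbed.

```bash
python3 -m jog '[{"dp":[-0.4,-0.8,1],"turn":0,"grip":0},{"dp":[-0.4,-0.8,1.8],"turn":0,"grip":0},{"dp":[-0.4,-0.8,2],"turn":0,"grip":0},{"dp":[-0.4,-0.8,2.2],"turn":0,"grip":0},{"dp":[-0.4,-0.8,2.3],"turn":0,"grip":0}]' >/dev/null;python3 where.py; python3 -m jog '[{"dp":[0,0,0.1],"turn":0,"grip":0},{"dp":[0,0,0.2],"turn":0,"grip":0},{"dp":[0,0,0.2],"turn":0,"grip":0}]'>/dev/null; python3 where.py
```

```text
t 2.78 tip rel press, box axes mm [ 3. -1.] tip z 83.2 F [ 1.2 -0.9  1. ] w 0.0002 tooly deg 84.5 dp to press xy [ 0.3  0.1 -0. ]
t 3.03 tip rel press, box axes mm [ 2.8 -1.1] tip z 80.5 F [ 0.9  0.5 -0.4] w 0.0004 tooly deg 84.5 dp to press xy [ 0.28  0.11 -0.  ]
```

```bash
python3 -m jog '[{"dp":[0.3,0.1,0.2],"turn":0,"grip":0},{"dp":[0.3,0.1,0.4],"turn":0,"grip":0},{"dp":[0.3,0.1,0.4],"turn":0,"grip":0}]' >/dev/null;python3 where.py; python3 -m jog '[{"dp":[0,0,0.1],"turn":0,"grip":0},{"dp":[0,0,0.2],"turn":0,"grip":0},{"dp":[0,0,0.2],"turn":0,"grip":0}]'>/dev/null; python3 where.py
```

```text
t 3.28 tip rel press, box axes mm [-0.5 -0.2] tip z 76.4 F [-1.4  1.9  2.9] w 0.0006 tooly deg 84.5 dp to press xy [-0.05  0.02 -0.  ]
t 3.53 tip rel press, box axes mm [-0.5 -0.2] tip z 74.3 F [-2.7  0.2  4.8] w 0.0002 tooly deg 84.5 dp to press xy [-0.05  0.02 -0.  ]
```

```bash
python3 -m jog '[{"dp":[0,0,0.1],"turn":0,"grip":0},{"dp":[0,0,0.2],"turn":0,"grip":0},{"dp":[0,0,0.2],"turn":0,"grip":0}]' >/dev/null;python3 where.py; python3 -m jog '[{"dp":[0,0,0.1],"turn":0,"grip":0},{"dp":[0,0,0.1],"turn":0,"grip":0}]'>/dev/null; python3 where.py
```

```text
t 3.78 tip rel press, box axes mm [-0.2 -0.3] tip z 73.0 F [-5.3  2.1  8.7] w 0.0005 tooly deg 84.5 dp to press xy [-0.02  0.03 -0.  ]
t 3.95 tip rel press, box axes mm [-0.1 -0.3] tip z 72.7 F [-6.5  3.3 14.1] w 0.0004 tooly deg 84.5 dp to press xy [-0.01  0.03 -0.  ]
```

```bash
python3 -m jog '[{"dp":[0,0,-4],"turn":0,"grip":0},{"dp":[0,0,-8],"turn":0,"grip":0},{"dp":[0,0,-12],"turn":0,"grip":0},{"dp":[0,0,-12],"turn":0,"grip":0},{"dp":[0,0,-12],"turn":0,"grip":0}]' >/dev/null; for i in 1 2 3 4; do python3 -m jog '[{"dp":[0,0,0],"turn":0,"grip":0},{"dp":[0,0,0],"turn":0,"grip":0},{"dp":[0,0,0],"turn":0,"grip":0},{"dp":[0,0,0],"turn":0,"grip":0},{"dp":[0,0,0],"turn":0,"grip":0}]' >/dev/null; done; python3 where.py
python3 - <<'E'
from h import *
cv2.imwrite("pics/b.png",np.hstack([cv2.resize(get_image("scene")["img"][160:290,180:330],(400,347)),cv2.resize(get_image("side")["img"][150:280,180:330],(400,347))])[:,:,::-1])
cv2.imwrite("pics/bw.png",get_image("wrist")["img"][:,:,::-1])
E
```

```text
t 6.03 tip rel press, box axes mm [-0.2 -0.2] tip z 191.4 F [-0.1  0.7 -0.4] w 0.0006 tooly deg 84.5 dp to press xy [-0.02  0.02 -0.  ]
```

View pics/b.png

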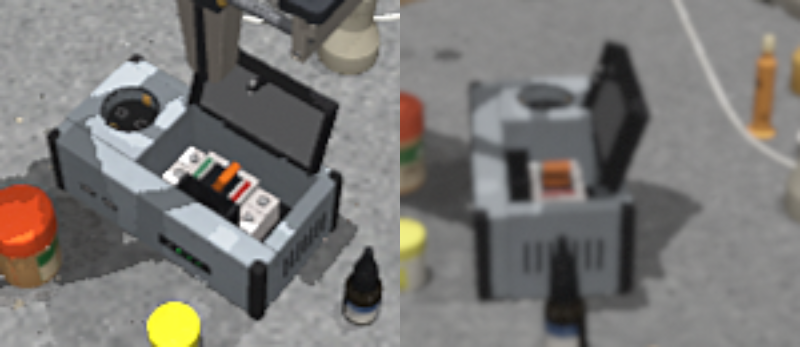

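View pics/bw.png

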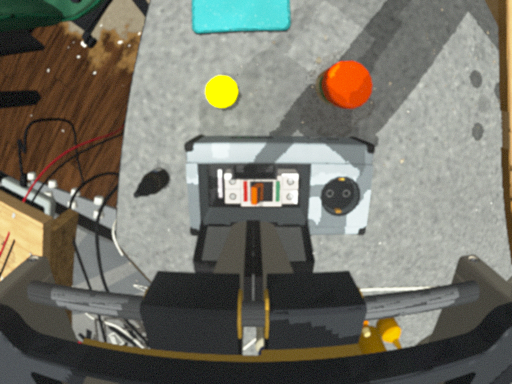

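The lid stands open (left panel about (265,110)). The white breaker is visible with the orange toggle at (230,178), leaning to the red side; the wrist view shows it at (257,193) with red at the left and green at (278,192).

Run:
```python
from h import *
P=np.array([.480,-.254]);a=np.radians(-5.5);ex=np.array([np.cos(a),np.sin(a)]);ey=np.array([-ex[1],ex[0]])
L=[]
for n,(x0,y0,x1,y1) in [("scene",(240,200,300,260)),("side",(220,200,256,232))]:
    D=get_image(n);im=D["img"].astype(int);sub=np.zeros(im.shape[:2],bool);sub[y0:y1,x0:x1]=1
    for nm,m in [("or",(im[...,0]-im[...,2]>90)&(im[...,1]-im[...,2]>20)&(im[...,0]-im[...,1]>40)),("red",(im[...,0]-im[...,1]>60)&(abs(im[...,1]-im[...,2])<25)),("green",(im[...,1]-im[...,0]>30))]:
      for A,c,st,M in blobs(m&sub,4):
        o=[]
        for z in [.046,.055,.064]:
            v=onz(D,*c,z)[:2]-P;o.append((1000*np.array([v@ex,v@ey])).round(1))
        print(n,nm,A,c,st,o)
        if nm=="or" and A>12:L.append((D,*c))
print([len(L)]);p=tri(L);v=p[:2]-P;print(p.round(4),v@ex,v@ey)
```

```text
scene or 41 [264.8 225.3] [260 221  10  10] [array([22.4,  7.2]), array([17.3,  3.1]), array([12.1, -0.9])]
scene red 19 [270. 231.] [267 228   7   7] [array([17.5, -9.3]), array([ 12.5, -13.2]), array([  7.4, -17. ])]
scene green 17 [255.4 222.6] [253 219   6   8] [array([16.5, 26.3]), array([11.4, 22. ]), array([ 6.4, 17.6])]
scene green 4 [246.5 253.5] [246 253   2   2] [array([-50.3,  -4.8]), array([-54.4,  -8.7]), array([-58.5, -12.6])]
side or 24 [238.5 212. ] [235 211   8   3] [array([19.5, 27. ]), array([18.1, 11.2]), array([16.8, -4.6])]
[2]
[ 0.4964 -0.2537  0.0594] 0.016307568167909597 0.00186275316046777
```

```bash
python3 -m jog '[{"dp":[-1.5,-3,0],"turn":0,"grip":0},{"dp":[-1.5,-3,0],"turn":0,"grip":0},{"dp":[-1.5,-3,3],"turn":0,"grip":0},{"dp":[-1.5,-3,6],"turn":0,"grip":0},{"dp":[-1.5,-3,9],"turn":0,"grip":0}]' >/dev/null; python3 where.py; python3 -m jog '[{"dp":[0,0,2],"turn":0,"grip":0},{"dp":[0,0,3.5],"turn":0,"grip":0},{"dp":[0,0,4.3],"turn":0,"grip":0},{"dp":[0,0,4.3],"turn":0,"grip":0}]'>/dev/null; python3 where.py
```

```text
t 6.7 tip rel press, box axes mm [ 15.1 -30.5] tip z 101.0 F [-0.2  0.4  0.5] w 0.0003 tooly deg 84.5 dp to press xy [ 1.51  3.05 -0.01]
t 7.03 tip rel press, box axes mm [ 13.9 -29.5] tip z 56.5 F [ 0.2  0.7 -0.3] w 0.0009 tooly deg 84.5 dp to press xy [1.38 2.95 0.01]
```

Clean entry with no contact. Now I push +y about 20 mm.

```bash
python3 -m jog '[{"dp":[0,0.3,0],"turn":0,"grip":0},{"dp":[0,0.6,0],"turn":0,"grip":0},{"dp":[0,0.9,0],"turn":0,"grip":0},{"dp":[0,1.2,0],"turn":0,"grip":0},{"dp":[0,1.4,0],"turn":0,"grip":0}]' >/dev/null; python3 where.py; python3 -m jog '[{"dp":[0,0.3,0],"turn":0,"grip":0},{"dp":[0,0.6,0],"turn":0,"grip":0},{"dp":[0,0.7,0],"turn":0,"grip":0},{"dp":[0,0.7,0],"turn":0,"grip":0}]'>/dev/null; python3 where.py
python3 - <<'E'
from h import *
cv2.imwrite("pics/c.png",np.hstack([cv2.resize(get_image("scene")["img"][160:290,180:330],(400,347)),cv2.resize(get_image("side")["img"][150:280,180:330],(400,347))])[:,:,::-1])
E
```

```text
t 7.45 tip rel press, box axes mm [ 15.2 -15.9] tip z 59.2 F [-0.1  0.1  0.2] w 0.0005 tooly deg 84.5 dp to press xy [ 1.52  1.59 -0.  ]
t 7.78 tip rel press, box axes mm [ 15.5 -10.3] tip z 60.2 F [-2.5 -3.3  7.4] w 0.0002 tooly deg 84.6 dp to press xy [ 1.55  1.03 -0.01]
```

View pics/c.png

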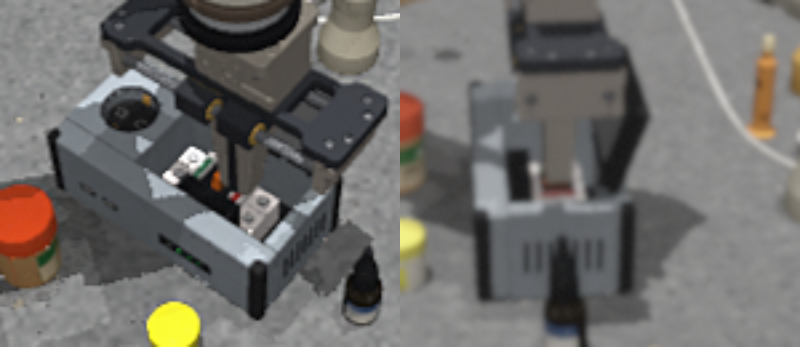

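The finger is in the opening, with the toggle on its +y side (orange at (215,182) in the left panel), not clearly across yet. The lid is still clear of the gripper body.

```bash
python3 where.py; python3 -m jog '[{"dp":[0,0,0],"turn":0,"grip":0},{"dp":[0,0,0],"turn":0,"grip":0}]'>/dev/null; python3 where.py; python3 -m jog '[{"dp":[0,0.2,0.1],"turn":0,"grip":0},{"dp":[0,0.4,0.1],"turn":0,"grip":0},{"dp":[0,0.4,0.1],"turn":0,"grip":0}]'>/dev/null; python3 where.py
```

```text
t 7.88 tip rel press, box axes mm [ 15.5 -10.4] tip z 60.2 F [-3.3 -2.8  7.2] w 0.0003 tooly deg 84.5 dp to press xy [ 1.55  1.04 -0.01]
t 8.05 tip rel press, box axes mm [ 15.5 -10.4] tip z 60.2 F [-2.4 -2.9  7.3] w 0.0001 tooly deg 84.5 dp to press xy [ 1.55  1.04 -0.01]
t 8.3 tip rel press, box axes mm [14.9 -4.9] tip z 57.7 F [-0.3 -0.1  0.5] w 0.0003 tooly deg 84.5 dp to press xy [ 1.49  0.49 -0.  ]
```

The force dropped to zero, which suggests a snap. I back off, rise and look.

```bash
python3 -m jog '[{"dp":[0,-0.7,0],"turn":0,"grip":0},{"dp":[0,-1.4,0],"turn":0,"grip":0},{"dp":[0,-1.5,-3],"turn":0,"grip":0},{"dp":[0,-1.5,-7],"turn":0,"grip":0},{"dp":[0,-1.5,-11],"turn":0,"grip":0}]' >/dev/null; python3 -m jog '[{"dp":[0,0,-3],"turn":0,"grip":0},{"dp":[0,0,-3],"turn":0,"grip":0},{"dp":[0,0,-3],"turn":0,"grip":0}]'>/dev/null; python3 where.py
python3 - <<'E'
from h import *
cv2.imwrite("pics/d.png",np.hstack([cv2.resize(get_image("scene")["img"][160:290,180:330],(400,347)),cv2.resize(get_image("side")["img"][150:280,180:330],(400,347))])[:,:,::-1])
E
```

```text
t 8.97 tip rel press, box axes mm [ 15.6 -21.3] tip z 199.5 F [-0.1  0.5 -0.1] w 0.0004 tooly deg 84.5 dp to press xy [ 1.56  2.13 -0.01]
```

View pics/d.png

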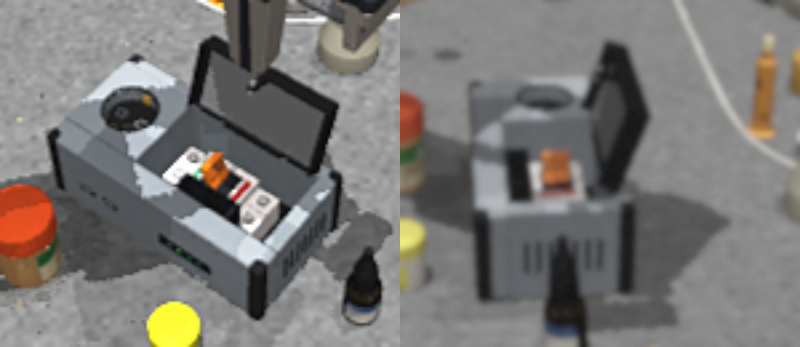

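The toggle now leans to the green side (orange at (213,168), with the red stripe exposed) and the lid is still open, with the box in its place. Next the finger goes behind the lid.

```bash
python3 -m jog '[{"dp":[-3,1,0],"turn":0,"grip":0},{"dp":[-6,2.1,0],"turn":0,"grip":0},{"dp":[-7.9,2.1,0],"turn":0,"grip":0},{"dp":[-7.9,2.1,0],"turn":0,"grip":0},{"dp":[-7.9,2.1,3],"turn":0,"grip":0}]' >/dev/null; python3 where.py;  python3 -m jog '[{"dp":[0,0,3],"turn":0,"grip":0},{"dp":[0,0,5],"turn":0,"grip":0},{"dp":[0,0,5.4],"turn":0,"grip":0},{"dp":[0,0,5.4],"turn":0,"grip":0},{"dp":[0,0,5.4],"turn":0,"grip":0}]'>/dev/null; python3 where.py
```

```text
t 9.48 tip rel press, box axes mm [96.2 -0.3] tip z 171.0 F [ 0.7 -0.5  0.6] w 0.0006 tooly deg 84.6 dp to press xy [ 9.62  0.04 -0.06]
t 9.9 tip rel press, box axes mm [93.6  0.5] tip z 113.7 F [-0.   0.1  1.5] w 0.0006 tooly deg 84.5 dp to press xy [ 9.36 -0.05  0.  ]
```

```bash
python3 -m jog '[{"dp":[0.6,0,-0.1],"turn":0,"grip":0},{"dp":[1.2,0,-0.1],"turn":0,"grip":0},{"dp":[1.8,0,-0.1],"turn":0,"grip":0},{"dp":[2.4,0,-0.1],"turn":0,"grip":0},{"dp":[3.0,0,-0.1],"turn":0,"grip":0}]' >/dev/null; python3 where.py;  python3 -m jog '[{"dp":[0.5,0,0],"turn":0,"grip":0},{"dp":[1.0,0,0],"turn":0,"grip":0},{"dp":[1.5,0,0],"turn":0,"grip":0},{"dp":[2.0,0,0],"turn":0,"grip":0},{"dp":[2.5,0,0],"turn":0,"grip":0}]'>/dev/null; python3 where.py
```

```text
t 10.32 tip rel press, box axes mm [64.2  0.4] tip z 116.1 F [2.6 0.1 2.4] w 0.0006 tooly deg 84.5 dp to press xy [ 6.42 -0.03 -0.02]
t 10.73 tip rel press, box axes mm [38.2  0.9] tip z 113.8 F [ 5.  -0.9 -1.1] w 0.0003 tooly deg 84.5 dp to press xy [ 3.82 -0.09  0.  ]
```

```bash
python3 -m jog '[{"dp":[0.8,0,0.2],"turn":0,"grip":0},{"dp":[1.4,0,0.5],"turn":0,"grip":0},{"dp":[1.9,0,0.9],"turn":0,"grip":0},{"dp":[2.3,0,1.4],"turn":0,"grip":0},{"dp":[2.6,0,1.9],"turn":0,"grip":0}]' >/dev/null; python3 where.py;  python3 -m jog '[{"dp":[0.3,0,0.4],"turn":0,"grip":0},{"dp":[0.5,0,0.8],"turn":0,"grip":0},{"dp":[0.75,0,1.2],"turn":0,"grip":0},{"dp":[1,0,1.5],"turn":0,"grip":0},{"dp":[1.2,0,1.7],"turn":0,"grip":0}]'>/dev/null; python3 where.py
```

```text
t 11.15 tip rel press, box axes mm [12.2  1. ] tip z 95.0 F [2.8 1.  3.4] w 0.001 tooly deg 84.5 dp to press xy [ 1.22 -0.1   0.  ]
t 11.57 tip rel press, box axes mm [1.1 0.4] tip z 78.6 F [2.7 0.1 4.4] w 0.0003 tooly deg 84.5 dp to press xy [ 0.11 -0.04 -0.  ]
```

Lid shut under the finger. Now I press it in to the stop, slowly.

```bash
python3 -m jog '[{"dp":[0.1,0,0.15],"turn":0,"grip":0},{"dp":[0.1,0,0.3],"turn":0,"grip":0},{"dp":[0.1,0,0.4],"turn":0,"grip":0},{"dp":[0.1,0,0.5],"turn":0,"grip":0},{"dp":[0.1,0,0.5],"turn":0,"grip":0}]' >/dev/null; python3 where.py;  python3 -m jog '[{"dp":[0,0,0.1],"turn":0,"grip":0},{"dp":[0,0,0.2],"turn":0,"grip":0},{"dp":[0,0,0.2],"turn":0,"grip":0}]'>/dev/null; python3 where.py
```

```text
t 11.98 tip rel press, box axes mm [-0.7  0.6] tip z 73.2 F [-0.5 -0.7  5.2] w 0.0008 tooly deg 84.5 dp to press xy [-0.07 -0.06 -0.  ]
t 12.23 tip rel press, box axes mm [-0.5  0.5] tip z 72.6 F [-4.6  1.7 13.9] w 0.0004 tooly deg 84.5 dp to press xy [-0.05 -0.05 -0.  ]
```

```bash
python3 -m jog '[{"dp":[0,0,-2],"turn":0,"grip":0},{"dp":[0,0,-6],"turn":0,"grip":0},{"dp":[0,0,-10],"turn":0,"grip":0},{"dp":[0,0,-13],"turn":0,"grip":0},{"dp":[0,0,-13],"turn":0,"grip":0}]' >/dev/null; for i in 1 2 3 4; do python3 -m jog '[{"dp":[0,0,0],"turn":0,"grip":0},{"dp":[0,0,0],"turn":0,"grip":0},{"dp":[0,0,0],"turn":0,"grip":0},{"dp":[0,0,0],"turn":0,"grip":0},{"dp":[0,0,0],"turn":0,"grip":0}]' >/dev/null; done; python3 where.py
python3 - <<'E'
from h import *
cv2.imwrite("pics/e.png",np.hstack([cv2.resize(get_image("scene")["img"][120:320,150:350],(400,400)),cv2.resize(get_image("side")["img"][120:300,160:340],(400,400))])[:,:,::-1])
E
```

```text
t 14.32 tip rel press, box axes mm [-0.2  0.8] tip z 201.4 F [-0.3 -0.1  0.7] w 0.0008 tooly deg 84.5 dp to press xy [-0.02 -0.08 -0.  ]
```

View pics/e.png

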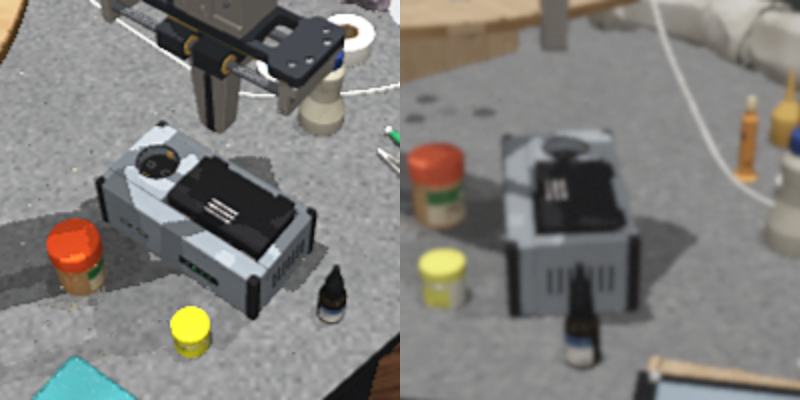

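The lid is latched flat, with the ridges at (222,212) as before. The box and its neighbours have not moved, and the arm is clear 2 s after letting go.

```bash
python3 -c "from cell import *; print(hand_in())"
```

```text
the job is handed in; nothing more can be done
None
```

The job is handed in at about 14 s: the lid popped open, the breaker toggle was pushed to its green side, and the lid was pressed shut and still latched 2 s later, with the box and the things around it unmoved in the camera views.

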